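# Clear and bolt down a gasketed cover in cross order

## Task

The loose steel bracket is still lying on the housing's gasketed cover: push it along the cover, without picking it up, off the edge above the open tray so that it drops into the tray. Then tighten the cover in cross order by turning the wing screws clockwise: one is already fully home, so next turn the one diagonally opposite it fully home, and only after that the other two, until all four are fully home against their stops with their wings over the raised marks. Leave the screwdriver, the cutters and the round tin where they are.

Things in the scene. Friction and masses are not known exactly. Their poses are not given: they have to be found in the camera images.
- housing: grey housing with aluminium cover, fixed to the desk, 150 x 166 mm (x, y); cover top flat, 60 mm above the desk. Origin: centre of its underside; z up. The open steel tray is on its +x end, below the drop edge at x = +75 mm; a cable gland on its -x end. Screw axes (x, y) mm: A (50, 58), B (50, -58), C (-50, -58), D (-50, 58). A lane along x (y = -25 to +25) is clear of the wings
- tray_mid (a point): centre of the tray's floor, 3 mm above the desk; x axis as the housing's. Inside 88 x 70 mm (x, y), walls 2 mm thick and 40 mm high, thus 20 mm below the cover's top; the housing's end is its fourth wall
- bracket_mid (a point): loose steel channel-shaped bracket (an upside-down U) 62 x 36 x 20 mm (x, y, z), 0.08 to 0.16 kg; point at its centre half-way up, x along its length. It starts flat on the cover in the lane between the screws, lengthways along the housing's x within about 6 degrees
- screw_a (a point): wing screw A, dark steel; hub 19 mm across, two upright wings, 64 mm over both, each 6 mm thick, 10 to 30 mm above the cover's top. On the tray end; already fully home at the start; point on its turning axis, 20 mm above the cover's top (half-way up its wings); this point turns with the screw and its x axis runs along the two wings
- screw_b (a point): wing screw B, same shape, on the tray end, beside A; point on its turning axis, 20 mm above the cover's top (half-way up its wings); this point turns with the screw and its x axis runs along the two wings
- screw_c (a point): wing screw C, same shape, on the gland end, diagonally opposite A; point on its turning axis, 20 mm above the cover's top (half-way up its wings); this point turns with the screw and its x axis runs along the two wings
- screw_d (a point): wing screw D, same shape, on the gland end, beside A along the housing's length and diagonally opposite B; point on its turning axis, 20 mm above the cover's top (half-way up its wings); this point turns with the screw and its x axis runs along the two wings
- wing_a (a joint): turn of wing screw A in rad, 0 (loosest) to 1.6 (fully home, hard stop, wings parallel to the housing's x axis over their two raised marks); grows as the screw turns clockwise seen from above; starts home; stays where it is left, friction 0.10 N m (about 4 N of push at 25 mm from the axis)
- wing_b (a joint): turn of wing screw B in rad, 0 (loosest) to 1.6 (fully home, hard stop, wings parallel to the housing's x axis over their two raised marks); grows as the screw turns clockwise seen from above; starts between 0.1 and 0.6; stays where it is left, friction 0.10 N m (about 4 N of push at 25 mm from the axis)
- wing_c (a joint): turn of wing screw C in rad, 0 (loosest) to 1.6 (fully home, hard stop, wings parallel to the housing's x axis over their two raised marks); grows as the screw turns clockwise seen from above; starts between 0.1 and 0.6; stays where it is left, friction 0.10 N m (about 4 N of push at 25 mm from the axis)
- wing_d (a joint): turn of wing screw D in rad, 0 (loosest) to 1.6 (fully home, hard stop, wings parallel to the housing's x axis over their two raised marks); grows as the screw turns clockwise seen from above; starts between 0.1 and 0.6; stays where it is left, friction 0.10 N m (about 4 N of push at 25 mm from the axis)
- blue_driver: bystander: blue-handled screwdriver lying on the desk, 150 mm long, 24 mm high; origin under its centre
- cutters: bystander: orange-handled cutters lying on the desk, 122 mm long, 10 mm high; origin under its centre
- tin: bystander: round tin with green lid, 56 mm in diameter, 23 mm high; origin under its centre
- bracket: the same bracket; origin at the centre of its underside
Mind the look-alikes: they are no part of the job. There is more than one size of the bracket; the job needs the smallest.

How it is judged:
On the way, in this order (a step that is already met when the one before it is completed fails the run):
1. the bracket lies in the tray (x of bracket_mid in the frame of housing between 0.08 and 0.162 m and y of bracket_mid in the frame of housing between -0.035 and 0.035 m and height (world z) of bracket_mid below 0.042 m and linear speed of bracket below 0.05 m/s), for 0.2 s.
2. the screw diagonally opposite the tight one (C) is fully home (value of joint wing_c above 1.48 rad), for 0.1 s.
3. all four screws are fully home (value of joint each of wing_a, wing_b, wing_c, wing_d above 1.48 rad), for 0.2 s.
At the end, for the whole second after the job is handed in: all four wing screws within 0.12 rad (7 degrees) of their stops (over 1.48 of 1.6 rad), and the bracket at rest in the tray: its centre inside the tray's walls and less than 42 mm above the desk (all of step 3 and x of bracket_mid in the frame of housing between 0.08 and 0.162 m and y of bracket_mid in the frame of housing between -0.035 and 0.035 m and height (world z) of bracket_mid below 0.042 m and linear speed of bracket below 0.02 m/s); the robot touches nothing.
It fails at once if screw B or D is tightened (past 0.9 rad) before C, opposite the tight one, is home (value of joint any of wing_b, wing_d above 0.9 rad and not (value of joint wing_c above 1.48 rad)).
It fails at once if the bracket is picked up (its centre raised more than 30 mm above where it lay) (height (world z) of bracket_mid above 0.1 m).
It fails at once if the screwdriver moved by more than 15 mm (distance of blue_driver from where it was at the start of the episode above 0.015 m).
It fails at once if the cutters moved by more than 15 mm (distance of cutters from where it was at the start of the episode above 0.015 m).
It fails at once if the tin moved by more than 15 mm (distance of tin from where it was at the start of the episode above 0.015 m).
It also fails if it takes over 51 s, if anything falls off the work surface, if the arm or the gripper's body presses on something with over 40 N, if the wrist force passes 120 N, or if a joint passes its speed limit or range.

## Robot

A 6-joint arm with a two-finger parallel gripper is mounted at the origin on a cart in front of the work surface, level with it; the furniture and walls round the work are solid. World frame = base frame: x ahead of the robot, y to its left, z up, the work surface at z = 0. Lengths are in m, angles in rad, forces in N, time in s.
With the tool pointing down it reaches from about 0.325 to 0.85 m from the base axis. Payload 4.4 kg.
Tool frame: the origin (TCP) lies midway between the tips of the shut fingers; the grasp point (between the pads) lies 19 mm behind it (env.hold_point_z is the distance from the TCP to the grasp point, in m); z points along the fingers, y is the line along which they close (so a half turn about z gives the same grasp; the last joint's range is limited). The gripper opens to 94 mm and grips with 3 to 60 N. Pads are 16 mm wide; open, the fingers measure 119 mm over their backs; the gripper's body (75 mm by 177 mm) begins 78 mm behind the grasp point.
Start: joints at [1.046, 0.207, 1.542, -0, 1.393, -0.15], TCP at [0.211, 0.535, 0.205] pointing down, gripper open.
Joint ranges: [-2.73, 2.73], [-0.86, 2.22], [0.23, 2.46], [-1.11, 4.25], [0.08, 2.63], [-2.82, 2.82]. Speed limits (rad/s): [2.79, 2.79, 3.14, 3.14, 3.14, 3.14].

## Interface

Orientations are given as a unit quaternion [w, x, y, z].
In Python, from plant import env gives the robot as it stands. The module is installed in compiled form; this text tells all that it offers.
- The arm moves only by the tool apply_moves, never from a script. Its argument "moves" is a list of rows, each a list of 3 entries, a list of its own where there are three numbers: the turn, a rotation vector about the world's x, y, z each as a share of 2 rad, from -1 to 1, then the shift along the world's x, y, z each as a share of 0.12 m, from -1 to 1, then the opening, from 0 (shut) to 1 (fully open). A call has 1 to 8 rows; each row is the pose to reach, as a shift and turn from the pose commanded when the call began; what a row does not reach only later rows make up. A row lasts 1/12 s, in which the tool goes at most 41.7 mm and 7.16 degrees, less where a joint would pass 70% of its speed; a pose out of reach is approached as far as the arm can. A call with a number of a shift or a turn outside -1 to 1 is refused whole. A call with a gripper value outside its range is refused whole. The fingers move at their own pace and stop on an object; "squeeze" is the grip in N (left out, the last holds). Time passes only in rows, so rows that repeat a pose let the fingers close. It gives the time, the measured TCP pose, the force, the opening and the grip force at its end, in the units of the state.
- env.get_state(): the state, without advancing time (a new reading comes with each control period).
- env.snapshot(name): name is "scene" or "side" or "wrist"; returns a dict with "color" (400x640x3 uint8, red, green, blue), "fx", "fy", "cx", "cy" (pixels), "camera_from_world" (4x4, takes a point from world to camera coordinates); the wrist camera has in their place "hand_eye" (4x4, takes a point from camera to tool coordinates, whose origin is the TCP and whose axes are the flange's). Camera axes: x right, y up, looking along -z (the intrinsics and any distortion apply to the point x, -y, -z); pixel columns grow to the right and rows downward; lengths in m; the calibration is good to about 2 mm. A picture is of the moment at which its call begins: read the wrist's pose just before it. There is no depth.
- env.job_done(): hands the job in; it is judged then, once.
Trained networks look in the newest picture that a camera, given by its name, has taken for a name from the list of things; names that differ only in an ending like _2 or _b are one class to them, and where a whole thing is asked for, a point or a joint stands for the part that bears it (a point fixed in the world has none). Each returns a list of dicts, best first, with "p" (0 to 1); they miss things now and then, are a little off and sometimes report something else, mostly with a low value. They report only what shows in the picture. A call takes as long as a camera call. They do not tell look-alikes from the thing itself.
- env.spot_in(camera, name): "uv" ([column, row] in pixels, amid what is visible of it).
- env.tip_of(camera, name): "uv" ([column, row] in pixels: a listed point, or the origin of a listed thing).
The state is a dict: "time_s": time; "qpos": joint angles; "dq": joint speeds; "effort": joint torques, N m; "eef_pos": TCP position; "tcp_rot": TCP orientation; "force": force on the tool from outside, world axes, zero at the start; "moment": the same for the moment, N m; "finger_gap": finger opening in m; "gripper_force": force on a finger pad.
Only numpy, scipy, OpenCV 4.12 (cv2) and the standard library are available. Lean on these libraries where they do the work, as an engineer would, in place of code of your own. Each camera call takes 0.05 s, during which the arm holds its last target. There are 200 camera calls.

## Working session

There is one attempt and no reset: what is moved stays moved. The work goes in short steps, Python scripts to look and compute and a tool call to move; the robot and the scene stay as the last step left them, time stands still between calls to the robot, and variables do not carry over. Pictures are saved under pics/ and viewed, at most 10 in all, crops included, and the job is handed in when it is done.

Besides the shell and the picture viewer there is one more tool, called after "Request:" as name(argument=value, ...), one argument or row to a line, values as JSON. apply_moves: Moves the arm, as the interface text tells. Its arguments: {"type":"object","properties":{"moves":{"type":"array"},"squeeze":{"type":"number"}},"required":["moves"]}

```bash
mkdir -p pics; cat > h.py <<'E'
import numpy as np, cv2
from plant import env
def snap(c,f=None):
    s=env.snapshot(c)
    if f: cv2.imwrite('pics/'+f,s['color'][:,:,::-1])
    return s
def ray(s,uv):
    T=np.array(s['camera_from_world']); R=T[:3,:3]; t=T[:3,3]
    d=np.array([(uv[0]-s['cx'])/s['fx'],-(uv[1]-s['cy'])/s['fy'],-1.])
    return -R.T@t, R.T@d
def onz(s,uv,z):
    o,d=ray(s,uv); return o+d*(z-o[2])/d[2]
def proj(s,p):
    T=np.array(s['camera_from_world']); c=T[:3,:3]@np.array(p)+T[:3,3]
    return np.array([s['cx']+s['fx']*c[0]/-c[2], s['cy']-s['fy']*c[1]/-c[2]])
E
python3 - <<'E'
from h import *
st=env.get_state(); print(st['time_s'],st['eef_pos'],st['tcp_rot'],st['finger_gap'])
Z=dict(housing=0,tray_mid=.003,bracket_mid=.07,screw_a=.08,screw_b=.08,screw_c=.08,screw_d=.08,blue_driver=0,cutters=0,tin=0)
for c in('scene','side'):
    s=snap(c,c+'0.png'); print(c,[k for k in s])
    for n,z in Z.items():
        print(n,[(np.round(r['uv']).tolist(),round(r['p'],2),np.round(onz(s,r['uv'],z),3)[:2].tolist()) for r in env.tip_of(c,n)[:5]])
E
```

```text
0.0 [0.21010286 0.53439664 0.20431343] [-3.52669948e-04  1.86299426e-01  9.82492398e-01 -1.04272317e-03] 0.09385009435363917
scene ['color', 'fx', 'fy', 'cx', 'cy', 'camera_from_world']
housing [([324.0, 238.0], 0.81, [0.518, 0.208])]
tray_mid [([266.0, 240.0], 0.81, [0.429, 0.29]), ([267.0, 213.0], 0.58, [0.488, 0.354])]
bracket_mid [([267.0, 165.0], 0.94, [0.552, 0.419]), ([422.0, 286.0], 0.92, [0.494, -0.045]), ([332.0, 217.0], 0.71, [0.52, 0.188]), ([326.0, 289.0], 0.16, [0.377, 0.071])]
screw_a [([299.0, 232.0], 0.7, [0.437, 0.197]), ([302.0, 195.0], 0.7, [0.519, 0.274]), ([349.0, 194.0], 0.66, [0.591, 0.205]), ([352.0, 233.0], 0.61, [0.504, 0.123])]
screw_b [([299.0, 232.0], 0.7, [0.437, 0.197]), ([302.0, 195.0], 0.7, [0.519, 0.274]), ([349.0, 194.0], 0.66, [0.591, 0.205]), ([352.0, 233.0], 0.61, [0.504, 0.123])]
screw_c [([299.0, 232.0], 0.7, [0.437, 0.197]), ([302.0, 195.0], 0.7, [0.519, 0.274]), ([349.0, 194.0], 0.66, [0.591, 0.205]), ([352.0, 233.0], 0.61, [0.504, 0.123])]
screw_d [([299.0, 232.0], 0.7, [0.437, 0.197]), ([302.0, 195.0], 0.7, [0.519, 0.274]), ([349.0, 194.0]
[... 586 characters left out ...]
122]), ([289.0, 196.0], 0.64, [0.593, 0.209])]
screw_b [([318.0, 212.0], 0.77, [0.526, 0.273]), ([357.0, 193.0], 0.76, [0.433, 0.197]), ([325.0, 175.0], 0.65, [0.508, 0.122]), ([289.0, 196.0], 0.64, [0.593, 0.209])]
screw_c [([318.0, 212.0], 0.77, [0.526, 0.273]), ([357.0, 193.0], 0.76, [0.433, 0.197]), ([325.0, 175.0], 0.65, [0.508, 0.122]), ([289.0, 196.0], 0.64, [0.593, 0.209])]
screw_d [([318.0, 212.0], 0.77, [0.526, 0.273]), ([357.0, 193.0], 0.76, [0.433, 0.197]), ([325.0, 175.0], 0.65, [0.508, 0.122]), ([289.0, 196.0], 0.64, [0.593, 0.209])]
blue_driver [([288.0, 196.0], 0.52, [0.603, 0.098])]
cutters [([277.0, 245.0], 0.66, [0.618, 0.291])]
tin [([340.0, 265.0], 0.65, [0.477, 0.358])]
```

```bash
python3 - <<'E'
import cv2,numpy as np
a=cv2.imread('pics/scene0.png')[140:340,200:440]; b=cv2.imread('pics/side0.png')[130:320,220:440]
cv2.imwrite('pics/c1.png',cv2.resize(a,None,fx=3,fy=3,interpolation=2)); cv2.imwrite('pics/c2.png',cv2.resize(b,None,fx=3,fy=3,interpolation=2))
E
```

```text
(no output)
```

View pics/c1.png

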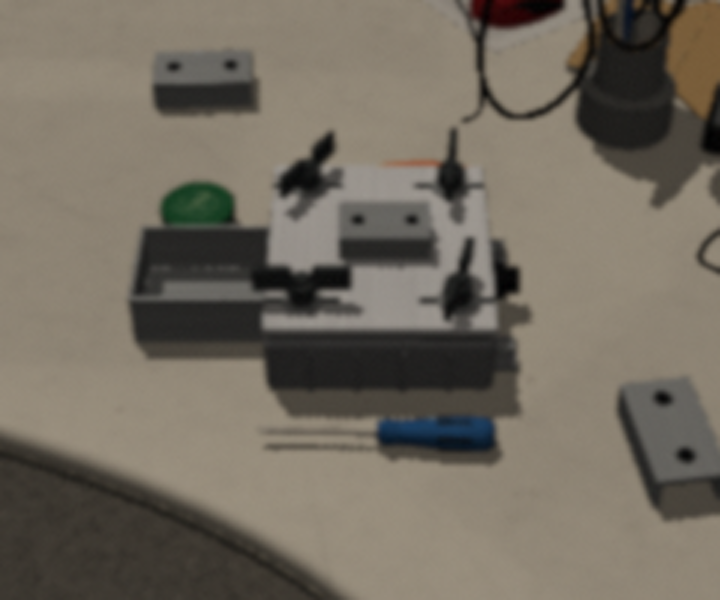

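View pics/c2.png

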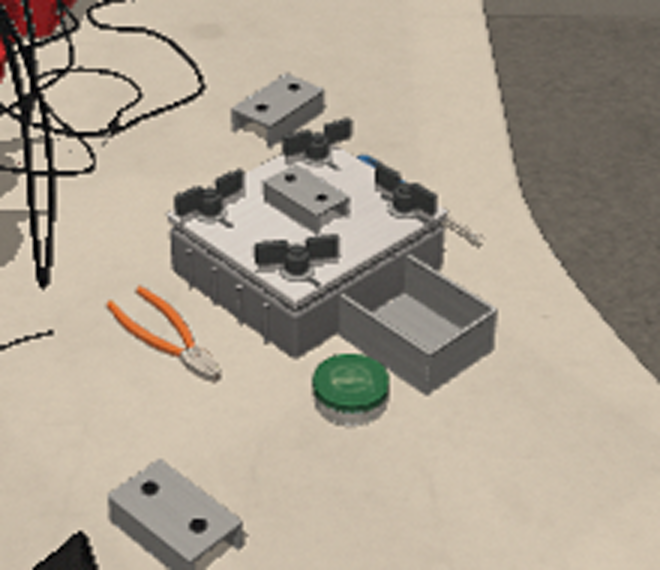

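View pics/scene0.png

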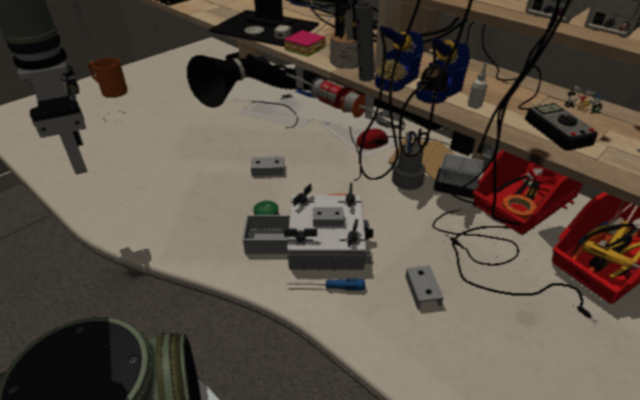

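Housing sits about (0.514, 0.200), yaw ≈133°. A is the screw at scene pixel (299,232), with B at (302,195), C at (349,194) and D at (352,233). The small bracket on the cover is at (332,217), and the larger look-alikes lie on the desk. I'll move over the cover for a wrist look.

Request:
apply_moves(
  moves=[
    [[0, 0, -0.22], [0.84, -0.93, 0.13], 0.11],
    [[0, 0, -0.22], [0.84, -0.93, 0.13], 0.11],
    [[0, 0, -0.22], [0.84, -0.93, 0.13], 0.11],
    [[0, 0, -0.22], [0.84, -0.93, 0.13], 0.11],
  ],
)

```text
time_s: 1.43
eef_pos: [0.3132, 0.4213, 0.2216]
tcp_rot: [0.001, 0.399, 0.917, 0.0]
force: [0.5, 0.5, 0.6]
finger_gap: 0.0706
gripper_force: 0.0
```

Request:
apply_moves(
  moves=[
    [[0, 0, 0], [0.84, -0.93, 0.13], 0.11],
    [[0, 0, 0], [0.84, -0.93, 0.13], 0.11],
    [[0, 0, 0], [0.84, -0.93, 0.13], 0.11],
    [[0, 0, 0], [0.84, -0.93, 0.13], 0.11],
  ],
)

```text
time_s: 1.77
eef_pos: [0.4145, 0.3092, 0.2374]
tcp_rot: [0.001, 0.397, 0.918, 0.0]
force: [-0.4, 0.4, 0.3]
finger_gap: 0.044
gripper_force: 0.0
```

Request:
apply_moves(
  moves=[
    [[0, 0, 0], [0.84, -0.93, 0.13], 0.11],
    [[0, 0, 0], [0.84, -0.93, 0.13], 0.11],
    [[0, 0, 0], [0.84, -0.93, 0.13], 0.11],
    [[0, 0, 0], [0.84, -0.93, 0.13], 0.11],
    [[0, 0, 0], [0.84, -0.93, 0.13], 0.11],
    [[0, 0, 0], [0.84, -0.93, 0.13], 0.11],
  ],
)

```text
time_s: 2.27
eef_pos: [0.5137, 0.1992, 0.2522]
tcp_rot: [-0.0, 0.398, 0.918, 0.0]
force: [-0.1, -0.5, 0.9]
finger_gap: 0.0105
gripper_force: 0.0
```

```bash
cat >> h.py <<'E'
from scipy.spatial.transform import Rotation as Ro
def wsnap(f=None):
    st=env.get_state(); s=snap('wrist',f)
    q=st['tcp_rot']; T=np.eye(4); T[:3,:3]=Ro.from_quat([q[1],q[2],q[3],q[0]]).as_matrix(); T[:3,3]=st['eef_pos']
    s['camera_from_world']=np.linalg.inv(T@np.array(s['hand_eye'])); return s
def yaw(): # closing line (tool y), deg
    q=env.get_state()['tcp_rot']; v=Ro.from_quat([q[1],q[2],q[3],q[0]]).apply([0,1,0]); return np.degrees(np.arctan2(v[1],v[0]))
E
python3 - <<'E'
from h import *
st=env.get_state(); print(st['time_s'],st['eef_pos'],yaw(),st['finger_gap'],st['qpos'])
s=wsnap('w1.png'); print(s['hand_eye'],s['fx'])
for n,z in dict(housing=0,tray_mid=.003,bracket_mid=.07,screw_a=.08).items():
    print(n,[(np.round(r['uv']).tolist(),round(r['p'],2),np.round(onz(s,r['uv'],z),4)[:2].tolist()) for r in env.tip_of('wrist',n)[:5]])
E
```

```text
2.2667 [0.51366532 0.19919837 0.25224876] 43.140123579131355 0.010535339812285249 [ 2.12540436e-01  1.22284844e-01  1.54177620e+00  4.74526585e-04
  1.47764776e+00 -5.40440959e-01]
[[-5.33361259e-04  9.62990939e-01  2.69533240e-01  7.91219911e-02]
 [ 9.99999797e-01  4.19288742e-04  4.80793728e-04  5.44571459e-04]
 [ 3.49987750e-04  2.69533441e-01 -9.62990967e-01 -1.78645658e-01]
 [ 0.00000000e+00  0.00000000e+00  0.00000000e+00  1.00000000e+00]] 340.54815112208826
housing [([317.0, 171.0], 0.69, [0.5166, 0.2009])]
tray_mid [([315.0, 173.0], 0.74, [0.5158, 0.1985]), ([315.0, 69.0], 0.66, [0.4309, 0.2878])]
bracket_mid [([222.0, 302.0], 0.96, [0.5332, 0.0156]), ([318.0, 189.0], 0.92, [0.5219, 0.1966]), ([544.0, 46.0], 0.88, [0.5841, 0.451]), ([318.0, 171.0], 0.57, [0.5086, 0.211])]
screw_a [([372.0, 138.0], 0.89, [0.5232, 0.274]), ([261.0, 140.0], 0.73, [0.4426, 0.1954]), ([368.0, 232.0], 0.71, [0.5923, 0.2003]), ([263.0, 232.0], 0.65, [0.5085, 0.1219])]
```

View pics/w1.png

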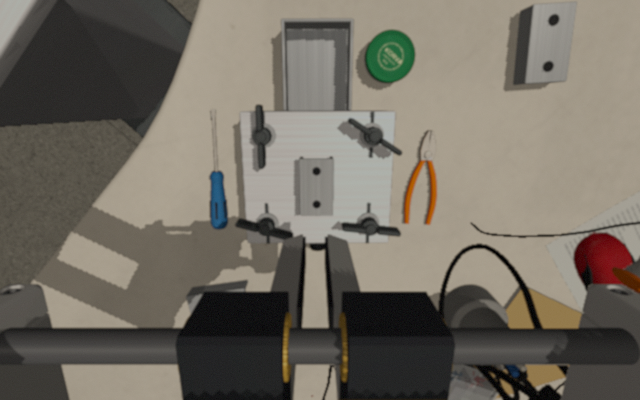

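The wrist view shows the tray at the top, A (261,135) already along x, B (373,135), C (370,227), D (266,227), and the bracket between rows 157 and 216. I'll fit the frame and the wing angles.

```bash
cat >> h.py <<'E'
H=np.array([[50,58],[50,-58],[-50,-58],[-50,58]])/1000
def fit(P):
    P=np.array(P); c=P.mean(0); M=H.T@(P-c); th=np.arctan2(M[0,1]-M[1,0],M[0,0]+M[1,1]); return c,th
E
python3 - <<'E'
from h import *
sets=[[(.437,.197),(.519,.274),(.591,.205),(.504,.123)],[(.433,.197),(.526,.273),(.593,.209),(.508,.122)],[(.4426,.1954),(.5232,.274),(.5923,.2003),(.5085,.1219)]]
for P in sets: c,t=fit(P); print(np.round(c,4),np.degrees(t))
c,t=fit(np.mean(sets,0)); print('mean',c,np.degrees(t)); 
R=np.array([[np.cos(t),-np.sin(t)],[np.sin(t),np.cos(t)]])
for n,h in zip('ABCD',H): print(n,np.round(c+R@h,4))
s=wsnap()
def hf(uv,z): return np.round((R.T@(onz(s,uv,z)[:2]-c))*1000,1)
print('bracket corners',[hf(u,.08) for u in [(300,157),(333,157),(299,216),(333,216)]])
print('cover corners',[hf(u,.06) for u in [(241,112),(395,112),(240,242),(392,243)]])
for n,a,b in [('A',(260,105),(261,166)),('B',(349,121),(400,152)),('C',(343,226),(398,233)),('D',(238,221),(291,236))]:
    d=hf(b,.09)-hf(a,.09); print(n,hf(a,.09),hf(b,.09),np.degrees(np.arctan2(d[1],d[0])))
E
```

```text
[0.5128 0.1998] 133.6510551142729
[0.515  0.2002] 133.78069251679048
[0.5167 0.1979] 133.18260693093322
mean [0.5148 0.1993] 133.5411300568361
A [0.4383 0.1956]
B [0.5224 0.2755]
C [0.5913 0.203 ]
D [0.5072 0.1231]
bracket corners [array([32.5, 15.5]), array([ 32.5, -18.5]), array([-31.4,  17.5]), array([-31.5, -19.3])]
cover corners [array([77.3, 77.9]), array([ 76.9, -84.3]), array([-69.7,  88. ]), array([-71.3, -89.8])]
A [84.2 52.9] [25.  54.6] 178.35513403822415
B [ 69.  -33.2] [ 38.7 -84.8] -120.42185216266783
C [-39.4 -29.5] [-47.4 -88.2] -97.76081024988324
D [-33.6  81.5] [-50.6  25.9] -107.00129496865165
```

Request:
apply_moves(
  moves=[
    [[0, 0, 0], [0.31, -0.31, -0.3], 0.11],
    [[0, 0, 0], [0.31, -0.31, -0.6], 0.11],
    [[0, 0, 0], [0.31, -0.31, -1], 0.11],
    [[0, 0, 0], [0.31, -0.31, -1], 0.11],
    [[0, 0, 0], [0.31, -0.31, -1], 0.11],
  ],
)

```text
time_s: 2.98
eef_pos: [0.5453, 0.1628, 0.1263]
tcp_rot: [-0.005, 0.396, 0.918, -0.003]
force: [-0.5, -0.4, 0.4]
finger_gap: 0.0103
gripper_force: 0.0
```

Request:
apply_moves(
  moves=[
    [[0, 0, 0], [0, 0, -0.2], 0.11],
    [[0, 0, 0], [0, 0, -0.4], 0.11],
    [[0, 0, 0], [0, 0, -0.54], 0.11],
    [[0, 0, 0], [0, 0, -0.54], 0.11],
    [[0, 0, 0], [0, 0, -0.54], 0.11],
  ],
)

```text
time_s: 3.4
eef_pos: [0.5502, 0.1638, 0.0683]
tcp_rot: [0.0, 0.396, 0.918, 0.0]
force: [0.7, 0.2, -0.9]
finger_gap: 0.0101
gripper_force: 0.0
```

```bash
python3 - <<'E'
from h import *
a=wsnap('w2.png')['color']; b=snap('side')['color'][130:330,220:440]
b=cv2.resize(b,(440,400)); a=cv2.resize(a[:,140:500],(360,400))
cv2.imwrite('pics/m2.png',np.hstack([a,b])[:,:,::-1])
E
```

```text
(no output)
```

View pics/m2.png

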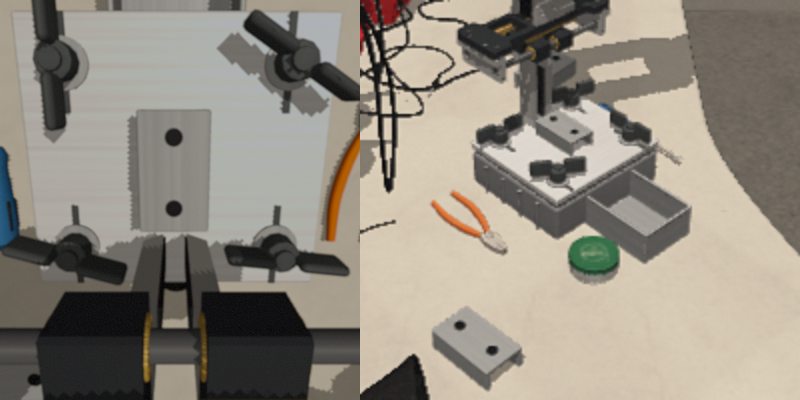

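The fingers stand centred behind the bracket, at (175,240) in the left half of the picture, and clear of the wings. Pushing now.

Request:
apply_moves(
  moves=[
    [[0, 0, 0], [-0.045, 0.047, 0], 0.11],
    [[0, 0, 0], [-0.09, 0.094, 0], 0.11],
    [[0, 0, 0], [-0.135, 0.141, 0], 0.11],
    [[0, 0, 0], [-0.18, 0.188, 0], 0.11],
    [[0, 0, 0], [-0.225, 0.235, 0], 0.11],
    [[0, 0, 0], [-0.27, 0.282, 0], 0.11],
    [[0, 0, 0], [-0.315, 0.329, 0], 0.11],
    [[0, 0, 0], [-0.36, 0.376, 0], 0.11],
  ],
)

```text
time_s: 4.17
eef_pos: [0.5062, 0.2088, 0.0674]
tcp_rot: [-0.0, 0.396, 0.918, -0.0]
force: [0.4, -0.3, 1.0]
finger_gap: 0.0103
gripper_force: 0.5
```

Request:
apply_moves(
  moves=[
    [[0, 0, 0], [-0.045, 0.047, 0], 0.11],
    [[0, 0, 0], [-0.09, 0.094, 0], 0.11],
    [[0, 0, 0], [-0.135, 0.141, 0], 0.11],
    [[0, 0, 0], [-0.18, 0.188, 0], 0.11],
    [[0, 0, 0], [-0.225, 0.235, 0], 0.11],
    [[0, 0, 0], [-0.27, 0.282, 0], 0.11],
    [[0, 0, 0], [-0.315, 0.329, 0], 0.11],
    [[0, 0, 0], [-0.36, 0.376, 0], 0.11],
  ],
)

```text
time_s: 4.83
eef_pos: [0.4628, 0.2539, 0.0672]
tcp_rot: [-0.0, 0.396, 0.918, -0.0]
force: [-0.9, -0.3, 0.2]
finger_gap: 0.0104
gripper_force: 0.0
```

```bash
python3 - <<'E'
from h import *
a=wsnap('w3.png')['color']; b=snap('side')['color'][130:330,220:440]
b=cv2.resize(b,(440,400)); a=cv2.resize(a[:,140:500],(360,400))
cv2.imwrite('pics/m3.png',np.hstack([a,b])[:,:,::-1]); print(env.get_state()['eef_pos'])
E
```

```text
[0.46244865 0.2541496  0.06718677]
```

View pics/m3.png

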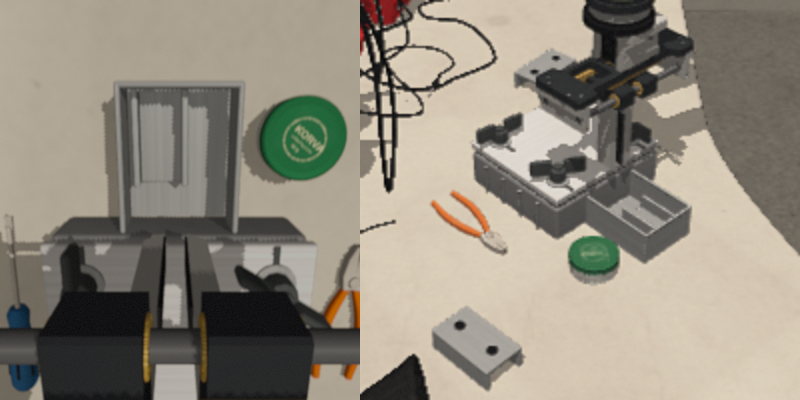

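The bracket lies flat in the tray, upside down (left picture, about (160,140)). Now C: straddle its wings with open fingers centred on the axis, then turn.

Request:
apply_moves(
  moves=[
    [[0, 0, 0], [0, 0, 0.35], 0.11],
    [[0, 0, 0], [0, 0, 0.55], 0.11],
    [[0, 0, 0.33], [1, -0.43, 0.55], 0.47],
    [[0, 0, 0.33], [1, -0.43, 0.55], 0.47],
    [[0, 0, 0.33], [1, -0.43, 0.55], 0.47],
    [[0, 0, 0.33], [1, -0.43, 0.55], 0.47],
    [[0, 0, 0.33], [1, -0.43, 0.55], 0.47],
    [[0, 0, 0.33], [1, -0.43, 0.55], 0.47],
  ],
)

```text
time_s: 5.6
eef_pos: [0.5848, 0.2006, 0.133]
tcp_rot: [-0.0, 0.076, 0.997, -0.0]
force: [-0.2, 0.2, -0.1]
finger_gap: 0.0432
gripper_force: 0.0
```

Request:
apply_moves(
  moves=[
    [[0, 0, 0], [0.08, 0, 0], 0.47],
    [[0, 0, 0], [0.08, 0, 0], 0.47],
    [[0, 0, 0], [0.08, 0, 0], 0.47],
    [[0, 0, 0], [0.08, 0, 0], 0.47],
  ],
)

```text
time_s: 5.93
eef_pos: [0.5934, 0.2018, 0.1334]
tcp_rot: [-0.0, 0.078, 0.997, -0.0]
force: [-0.2, -0.2, -0.8]
finger_gap: 0.0443
gripper_force: 0.0
```

```bash
python3 - <<'E'
from h import *
st=env.get_state(); print(st['time_s'],st['eef_pos'],yaw(),st['finger_gap'])
s=wsnap('w4.png')
print([(np.round(r['uv']).tolist(),round(r['p'],2),np.round(onz(s,r['uv'],.08),4)[:2].tolist()) for r in env.tip_of('wrist','screw_c')[:5]])
print([np.round(proj(s,p)) for p in [(.5913,.203,.08),(.5224,.2755,.08),(.5072,.1231,.08)]])
E
```

```text
5.9333 [0.59337078 0.20180794 0.1334152 ] 81.0985012739107 0.04429549425627452
[([316.0, 221.0], 0.89, [0.5944, 0.2032]), ([176.0, 117.0], 0.84, [0.5084, 0.1232]), ([412.0, 105.0], 0.78, [0.5249, 0.2781]), ([180.0, 16.0], 0.54, [0.4498, 0.1413])]
[array([315., 217.]), array([408., 102.]), array([176., 116.])]
```

View pics/w4.png

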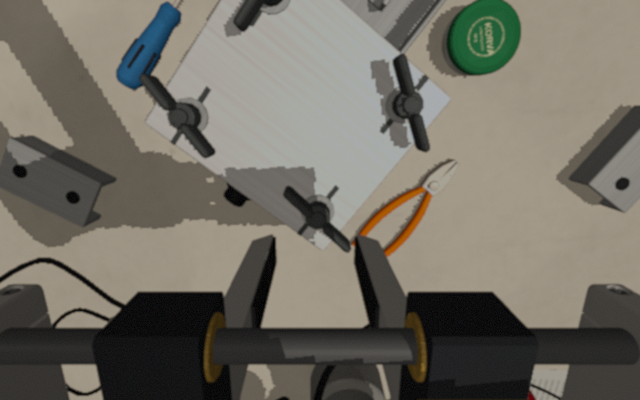

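Request:
apply_moves(
  moves=[
    [[0, 0, 0], [0, 0.01, -0.25], 0.47],
    [[0, 0, 0], [0, 0.01, -0.5], 0.47],
    [[0, 0, 0], [0, 0.01, -0.5], 0.47],
    [[0, 0, 0], [0, 0.01, -0.5], 0.47],
  ],
)

```text
time_s: 6.37
eef_pos: [0.5911, 0.2027, 0.0716]
tcp_rot: [-0.003, 0.077, 0.997, -0.001]
force: [-0.1, 0.5, 0.7]
finger_gap: 0.044
gripper_force: 0.0
```

Request:
apply_moves(
  moves=[
    [[0, 0, -0.06], [0, 0, 0], 0.47],
    [[0, 0, -0.12], [0, 0, 0], 0.47],
    [[0, 0, -0.18], [0, 0, 0], 0.47],
    [[0, 0, -0.24], [0, 0, 0], 0.47],
    [[0, 0, -0.3], [0, 0, 0], 0.47],
    [[0, 0, -0.36], [0, 0, 0], 0.47],
    [[0, 0, -0.42], [0, 0, 0], 0.47],
    [[0, 0, -0.48], [0, 0, 0], 0.47],
  ],
)

```text
time_s: 7.03
eef_pos: [0.5939, 0.2036, 0.0757]
tcp_rot: [0.0, 0.531, 0.847, 0.001]
force: [-1.1, 0.0, -1.2]
finger_gap: 0.0439
gripper_force: 2.2
```

Request:
apply_moves(
  moves=[
    [[0, 0, -0.06], [0, 0, 0], 0.47],
    [[0, 0, -0.12], [0, 0, 0], 0.47],
    [[0, 0, -0.18], [0, 0, 0], 0.47],
    [[0, 0, -0.24], [0, 0, 0], 0.47],
    [[0, 0, -0.3], [0, 0, 0], 0.47],
    [[0, 0, -0.36], [0, 0, 0], 0.47],
    [[0, 0, -0.39], [0, 0, 0], 0.47],
    [[0, 0, -0.39], [0, 0, 0], 0.47],
  ],
)

```text
time_s: 7.7
eef_pos: [0.5937, 0.2031, 0.0756]
tcp_rot: [0.0, 0.812, 0.584, 0.0]
force: [-2.1, -0.7, 1.2]
finger_gap: 0.0444
gripper_force: 1.3
```

```bash
python3 - <<'E'
from h import *
st=env.get_state(); print(st['time_s'],st['eef_pos'],yaw(),st['finger_gap'],st['force'],st['moment'])
E
```

```text
7.7 [0.59368419 0.20311926 0.07555443] -18.58697542200518 0.044373979009688404 [-2.13624563 -0.65349977  1.24808477] [-0.12873582  0.5373623   0.0487838 ]
```

Request:
apply_moves(
  moves=[
    [[0, 0, -0.02], [0, 0, 0], 0.47],
    [[0, 0, -0.04], [0, 0, 0], 0.47],
    [[0, 0, -0.04], [0, 0, 0], 0.47],
  ],
)

```text
time_s: 7.95
eef_pos: [0.5936, 0.2031, 0.0755]
tcp_rot: [0.001, 0.833, 0.553, 0.0]
force: [-3.2, -0.6, 4.0]
finger_gap: 0.0446
gripper_force: 29.1
```

```bash
python3 - <<'E'
from h import *
st=env.get_state(); print(st['time_s'],st['eef_pos'],yaw(),st['force'],st['moment'])
E
```

```text
7.95 [0.59361768 0.20305428 0.07554563] -22.825387480611468 [-3.21402058 -0.5716198   3.96818491] [-0.18770811  0.81811013  1.56765559]
```

The moment jumped to 1.6 N m, so C is on its stop. I'll back off, lift and go to D.

Request:
apply_moves(
  moves=[
    [[0, 0, 0.06], [0, 0, 0], 0.47],
    [[0, 0, 0.1], [0, 0, 0.25], 0.47],
    [[0, 0, 0.1], [0, 0, 0.48], 0.47],
    [[0, 0, 0.2], [-0.3, -0.3, 0.48], 0.47],
    [[0, 0, 0.26], [-0.71, -0.67, 0.48], 0.47],
    [[0, 0, 0.32], [-0.71, -0.67, 0.48], 0.47],
    [[0, 0, 0.38], [-0.71, -0.67, 0.48], 0.47],
    [[0, 0, 0.44], [-0.71, -0.67, 0.48], 0.47],
  ],
)

```text
time_s: 8.62
eef_pos: [0.5075, 0.1215, 0.1322]
tcp_rot: [0.001, 0.542, 0.841, 0.001]
force: [-0.0, 0.0, 0.6]
finger_gap: 0.0439
gripper_force: 0.0
```

Request:
apply_moves(
  moves=[
    [[0, 0, 0.06], [0, 0, 0], 0.47],
    [[0, 0, 0.12], [0, 0, 0], 0.47],
    [[0, 0, 0.18], [0, 0, 0], 0.47],
    [[0, 0, 0.24], [0, 0, 0], 0.47],
    [[0, 0, 0.3], [0, 0, 0], 0.47],
    [[0, 0, 0.36], [0, 0, 0], 0.47],
    [[0, 0, 0.4], [0, 0, 0], 0.47],
    [[0, 0, 0.4], [0, 0, 0], 0.47],
  ],
)

```text
time_s: 9.28
eef_pos: [0.5096, 0.1226, 0.1325]
tcp_rot: [0.002, 0.173, 0.985, 0.001]
force: [0.1, 0.4, -0.3]
finger_gap: 0.0441
gripper_force: 0.0
```

```bash
python3 - <<'E'
from h import *
st=env.get_state(); print(st['time_s'],st['eef_pos'],yaw(),st['finger_gap'])
s=wsnap(); a=s['color']
print([(np.round(r['uv']).tolist(),round(r['p'],2),np.round(onz(s,r['uv'],.08),4)[:2].tolist()) for r in env.tip_of('wrist','screw_d')[:5]])
b=cv2.resize(snap('side')['color'][130:330,220:440],(440,400)); a=cv2.resize(a[:,140:500],(360,400))
cv2.imwrite('pics/m5.png',np.hstack([a,b])[:,:,::-1])
E
```

```text
9.2833 [0.5095506  0.1226171  0.13253973] 70.06126199415891 0.044112352037369996
[([386.0, 86.0], 0.95, [0.4397, 0.1974]), ([312.0, 219.0], 0.81, [0.5081, 0.1214]), ([452.0, 284.0], 0.6, [0.5926, 0.2035]), ([531.0, 170.0], 0.57, [0.5264, 0.2753])]
```

View pics/m5.png

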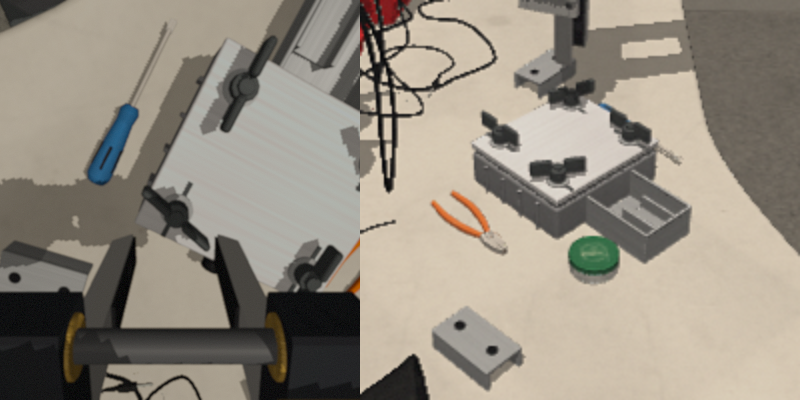

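C now lies parallel to A (right half, about (500,130)). D's wing, at (175,213) in the left half, sits 45° clockwise of the finger line, so I'll descend and turn.

Request:
apply_moves(
  moves=[
    [[0, 0, 0], [-0.01, -0.01, -0.25], 0.47],
    [[0, 0, 0], [-0.01, -0.01, -0.48], 0.47],
    [[0, 0, 0], [-0.01, -0.01, -0.48], 0.47],
    [[0, 0, 0], [-0.01, -0.01, -0.48], 0.47],
  ],
)

```text
time_s: 9.77
eef_pos: [0.5054, 0.1212, 0.0723]
tcp_rot: [-0.002, 0.174, 0.985, -0.0]
force: [-0.1, 0.2, 0.2]
finger_gap: 0.0442
gripper_force: 0.0
```

Request:
apply_moves(
  moves=[
    [[0, 0, -0.06], [0, 0, 0], 0.47],
    [[0, 0, -0.12], [0, 0, 0], 0.47],
    [[0, 0, -0.18], [0, 0, 0], 0.47],
    [[0, 0, -0.24], [0, 0, 0], 0.47],
    [[0, 0, -0.3], [0, 0, 0], 0.47],
    [[0, 0, -0.36], [0, 0, 0], 0.47],
    [[0, 0, -0.42], [0, 0, 0], 0.47],
    [[0, 0, -0.48], [0, 0, 0], 0.47],
  ],
)

```text
time_s: 10.43
eef_pos: [0.5069, 0.1234, 0.0751]
tcp_rot: [-0.001, 0.612, 0.791, 0.001]
force: [-1.2, 4.8, -0.8]
finger_gap: 0.0443
gripper_force: 2.2
```

Request:
apply_moves(
  moves=[
    [[0, 0, -0.06], [0, 0, 0], 0.47],
    [[0, 0, -0.12], [0, 0, 0], 0.47],
    [[0, 0, -0.18], [0, 0, 0], 0.47],
    [[0, 0, -0.24], [0, 0, 0], 0.47],
    [[0, 0, -0.29], [0, 0, 0], 0.47],
    [[0, 0, -0.31], [0, 0, 0], 0.47],
    [[0, 0, -0.33], [0, 0, 0], 0.47],
    [[0, 0, -0.33], [0, 0, 0], 0.47],
  ],
)

```text
time_s: 11.1
eef_pos: [0.509, 0.1234, 0.0759]
tcp_rot: [0.0, 0.832, 0.554, 0.003]
force: [0.3, 4.3, -2.0]
finger_gap: 0.0446
gripper_force: 27.6
```

```bash
python3 - <<'E'
from h import *
st=env.get_state(); print(st['time_s'],st['eef_pos'],yaw(),st['force'],st['moment'])
E
```

```text
11.1 [0.50903969 0.12340717 0.07591957] -22.694436410439746 [ 0.33766702  4.30106466 -2.04146177] [ 0.97617185 -0.0522655   1.52568365]
```

Request:
apply_moves(
  moves=[
    [[0, 0, 0.06], [0, 0, 0], 0.47],
    [[0, 0, 0.1], [0, 0, 0.25], 0.47],
    [[0, 0, 0.1], [0, 0, 0.48], 0.47],
    [[0, 0, 0.16], [0.06, 0.3, 0.48], 0.47],
    [[0, 0, 0.22], [0.06, 0.6, 0.48], 0.47],
    [[0, 0, 0.28], [0.06, 0.6, 0.48], 0.47],
    [[0, 0, 0.34], [0.06, 0.6, 0.48], 0.47],
    [[0, 0, 0.38], [0.06, 0.6, 0.48], 0.47],
  ],
)

```text
time_s: 11.77
eef_pos: [0.5156, 0.1946, 0.1338]
tcp_rot: [0.002, 0.566, 0.824, 0.002]
force: [0.6, -0.2, 0.2]
finger_gap: 0.0444
gripper_force: 0.0
```

Request:
apply_moves(
  moves=[
    [[0, 0, 0.06], [0.06, 0.3, 0], 0.47],
    [[0, 0, 0.12], [0.06, 0.66, 0], 0.47],
    [[0, 0, 0.18], [0.06, 0.66, 0], 0.47],
    [[0, 0, 0.24], [0.06, 0.66, 0], 0.47],
    [[0, 0, 0.3], [0.06, 0.66, 0], 0.47],
    [[0, 0, 0.33], [0.06, 0.66, 0], 0.47],
    [[0, 0, 0.33], [0.06, 0.66, 0], 0.47],
    [[0, 0, 0.33], [0.06, 0.66, 0], 0.47],
  ],
)

```text
time_s: 12.43
eef_pos: [0.5225, 0.2731, 0.1331]
tcp_rot: [0.001, 0.272, 0.962, 0.001]
force: [0.9, -0.2, 0.5]
finger_gap: 0.0441
gripper_force: 0.0
```

```bash
python3 - <<'E'
from h import *
st=env.get_state(); print(st['time_s'],st['eef_pos'],yaw(),st['finger_gap'])
s=wsnap(); a=s['color']
print([(np.round(r['uv']).tolist(),round(r['p'],2),np.round(onz(s,r['uv'],.08),4)[:2].tolist()) for r in env.tip_of('wrist','screw_b')[:5]])
b=cv2.resize(snap('side')['color'][130:330,220:440],(440,400)); a=cv2.resize(a[:,140:500],(360,400))
cv2.imwrite('pics/m6.png',np.hstack([a,b])[:,:,::-1])
E
```

```text
12.4333 [0.52247502 0.27306621 0.13309893] 58.39349139559259 0.044053616742753605
[([287.0, 336.0], 0.81, [0.5935, 0.2039]), ([158.0, 179.0], 0.7, [0.4401, 0.1975]), ([137.0, 301.0], 0.55, [0.5066, 0.1233])]
```

View pics/m6.png

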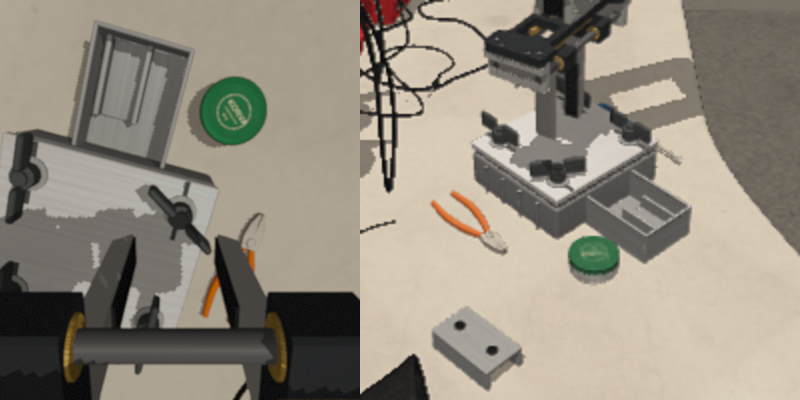

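B's hub at (180,215) in the left half is in line with the fingers, with the wing about 45° clockwise of them. Descending and turning.

Request:
apply_moves(
  moves=[
    [[0, 0, 0], [0.01, 0.01, -0.25], 0.47],
    [[0, 0, 0], [0.01, 0.01, -0.48], 0.47],
    [[0, 0, 0], [0.01, 0.01, -0.48], 0.47],
    [[0, 0, 0], [0.01, 0.01, -0.48], 0.47],
  ],
)

```text
time_s: 12.92
eef_pos: [0.5209, 0.273, 0.072]
tcp_rot: [-0.002, 0.272, 0.962, -0.001]
force: [0.0, -0.7, 0.5]
finger_gap: 0.0445
gripper_force: 0.0
```

Request:
apply_moves(
  moves=[
    [[0, 0, -0.06], [0, 0, 0], 0.47],
    [[0, 0, -0.12], [0, 0, 0], 0.47],
    [[0, 0, -0.18], [0, 0, 0], 0.47],
    [[0, 0, -0.24], [0, 0, 0], 0.47],
    [[0, 0, -0.3], [0, 0, 0], 0.47],
    [[0, 0, -0.36], [0, 0, 0], 0.47],
    [[0, 0, -0.42], [0, 0, 0], 0.47],
    [[0, 0, -0.48], [0, 0, 0], 0.47],
  ],
)

```text
time_s: 13.58
eef_pos: [0.5233, 0.2763, 0.0758]
tcp_rot: [-0.001, 0.687, 0.726, 0.003]
force: [-0.9, 5.2, -1.6]
finger_gap: 0.044
gripper_force: 2.2
```

Request:
apply_moves(
  moves=[
    [[0, 0, -0.06], [0, 0, 0], 0.47],
    [[0, 0, -0.12], [0, 0, 0], 0.47],
    [[0, 0, -0.18], [0, 0, 0], 0.47],
    [[0, 0, -0.2], [0, 0, 0], 0.47],
    [[0, 0, -0.22], [0, 0, 0], 0.47],
    [[0, 0, -0.23], [0, 0, 0], 0.47],
    [[0, 0, -0.23], [0, 0, 0], 0.47],
  ],
)

```text
time_s: 14.17
eef_pos: [0.5244, 0.2763, 0.0763]
tcp_rot: [-0.0, 0.832, 0.555, 0.003]
force: [0.7, 4.7, -2.0]
finger_gap: 0.0443
gripper_force: 27.2
```

```bash
python3 - <<'E'
from h import *
st=env.get_state(); print(st['time_s'],st['eef_pos'],yaw(),st['force'],st['moment'])
E
```

```text
14.1667 [0.52443949 0.27629898 0.07629011] -22.646399055865444 [ 0.72985258  4.73028598 -1.96598642] [0.86991965 0.03067713 1.44092902]
```

B is at its stop. Back off, lift clear, and look from above.

Request:
apply_moves(
  moves=[
    [[0, 0, 0.06], [0, 0, 0], 0.47],
    [[0, 0, 0.12], [0, 0, 0.3], 0.47],
    [[0, 0, 0.18], [0, 0, 0.6], 0.47],
    [[0, 0, 0.24], [0, 0, 0.9], 0.47],
    [[0, 0, 0.3], [0, 0, 1], 0.47],
    [[0, 0, 0.36], [0, 0, 1], 0.47],
    [[0, 0, 0.42], [0, 0, 1], 0.47],
    [[0, 0, 0.48], [0, 0, 1], 0.47],
  ],
)

```text
time_s: 14.83
eef_pos: [0.524, 0.2742, 0.1972]
tcp_rot: [0.002, 0.481, 0.877, 0.002]
force: [0.5, 0.1, 0.1]
finger_gap: 0.0442
gripper_force: 0.0
```

Request:
apply_moves(
  moves=[
    [[0, 0, 0.05], [0.1, -0.4, 0.3], 0.47],
    [[0, 0, 0.08], [0.1, -0.8, 0.5], 0.47],
    [[0, 0, 0.08], [0.1, -0.8, 0.5], 0.47],
    [[0, 0, 0.08], [0.1, -0.8, 0.5], 0.47],
    [[0, 0, 0.08], [0.1, -0.8, 0.5], 0.47],
  ],
)

```text
time_s: 15.25
eef_pos: [0.5363, 0.1769, 0.2573]
tcp_rot: [0.003, 0.414, 0.91, 0.002]
force: [0.1, -0.5, -0.2]
finger_gap: 0.0443
gripper_force: 0.0
```

```bash
python3 - <<'E'
from h import *
print(env.get_state()['eef_pos'],yaw(),env.get_state()['time_s'])
a=wsnap()['color'][:300,140:500]; cv2.imwrite('pics/w7.png',cv2.resize(a,(720,600))[:,:,::-1])
E
```

```text
[0.53631134 0.17694219 0.25731416] 41.12854674784144 15.25
```

View pics/w7.png

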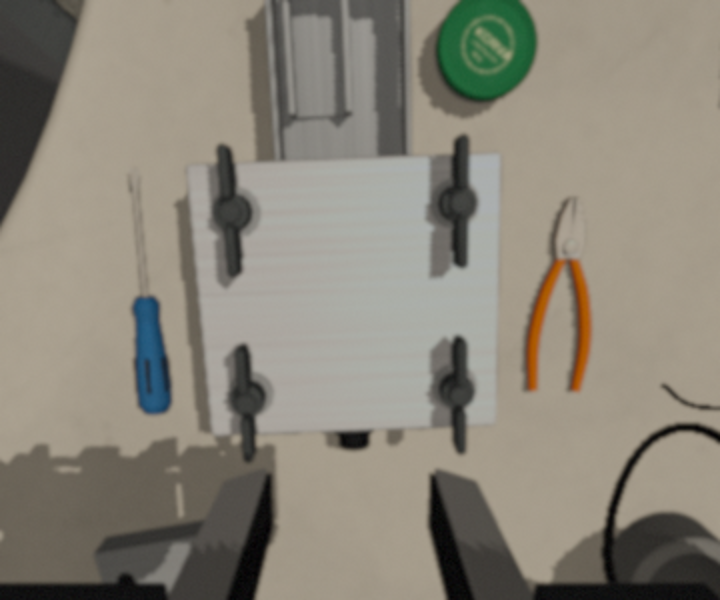

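All four wings, at (232,210), (459,200), (457,390) and (247,395), run parallel to the housing's x axis. The bracket is in the tray, the driver, cutters and tin haven't moved, and the gripper is clear.

```bash
python3 -c "
from plant import env
print(env.job_done())"
```

```text
the job is handed in; nothing more can be done
None
```

I pushed the bracket off the cover into the tray and turned screws C, then D, then B onto their stops. The last picture shows all four sets of wings in line and the bystanders in place. I handed the job in at about 15 s; no verdict was returned.

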